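# Check a core gap with a taper feeler blade

## Task

Slide the wound copper coil straight up off the split post of the gap fixture and stand it upright, well inside the round pad. Then take the yellow-handled taper blade out of its stand and slide it upright, tip down, into the gap between the two plates of the post until it drags snugly: it should touch both plates and have pushed the spring-loaded plate back by about a millimetre, no more than 2.5. Finish holding the blade still in the gripper at that depth (do not let go), and leave the other things on the bench where they are.

Things in the scene. Friction and masses are not known exactly. Their poses are not given: they have to be found in the camera images.
- fixture: gap fixture, fixed: grey foot 72 x 104 x 16 mm (x, y, z), origin at the centre of its underside. It carries the head, from which the split post rises: two upright plates, each 18 mm wide (x), 8 mm thick (y), tops 70 mm above the bench, with an upright slit between them. The slit runs along the fixture's x; its width is along y
- head: steel head plate of the fixture, 60 x 62 mm, its top 20 mm above the bench; carries both plates. It can float 5 mm either way along the fixture's y on a soft centring spring (0.3 N per mm), so that the gap lines itself up with the blade. Origin on the bench, under the middle of the head
- fixed_plate: the brass plate of the post, on the +y side of the slit; does not yield against the head. Origin as the fixture's, moved along with the floating head and by 0 to 1.5 mm along +y by the gap setting
- fixed_lip (a point): point on the gap face of the brass plate at the throat, mid-width, 60 mm above the bench. Below the throat the slit is parallel, 40 mm deep, 4.5 to 6 mm wide (differs each time); above it the lips flare, 5 mm each, to a wide mouth at 70 mm
- sprung_lip (a point): point on the gap face of the dark steel sprung plate (-y side of the slit) at the throat, 60 mm above the bench. The middle of the gap is half-way between fixed_lip and this
- sprung_plate (a joint): how far the dark sprung plate is pushed back from its rest, in m: 0 at rest, grows as the gap widens, stop at 0.006. The spring pushes with 3 N at rest and 1 N more for each mm. Snug contact with both plates is felt as about 3 N of resistance to the sinking blade; from there the plate is pushed back 1 mm for each 7.5 mm of further depth
- coil: wound coil: upright ring with black flanges and copper winding, outside diameter 54 mm, bore 36 mm, height 46 mm, about 120 g (84 to 170). Origin at the centre of its underside, z along its axis. Starts round the split post, standing on the head plate 20 mm above the bench; the post stands out 4 mm above it
- coil_mid (a point): centre of the coil, half-way up (23 mm above its underside)
- pad: round blue and black parking pad for the coil, 100 mm in diameter, 4 mm thick, fixed to the bench. Origin at the centre of its underside
- stand: blue and aluminium stand in which the blade hangs, fixed to the bench; foot 74 x 60 mm, slotted top plate 60 x 44 mm whose upper face is 66 mm above the bench. Origin at the centre of its underside; the slot runs along its x
- blade: taper feeler blade, about 80 g, hanging upright in the stand, tip down: steel blade 56 mm long, 20 mm wide (x), thickness (y) 3 mm at the tip to 10.5 mm under the handle, alike on both faces; yellow handle 40 wide (x), 14 thick (y), 50 tall, resting on the stand's top plate. Origin at the tip's centre, z towards the handle. Lift 60 mm to clear
- blade_grip (a point): centre of the yellow handle, 81 mm above the blade's tip
- blade_tip (a point): centre of the blade's tip
- tape_roll: bystander: roll of tan masking tape lying flat, 87 mm wide, 19 mm high; origin under its centre
- dust_brush: bystander: brush with wooden handle lying down, 17 x 150 x 17 mm; origin under its centre
- insert_box: bystander: flat black compartment box, 50 x 95 x 16 mm; origin under its centre
- marker_2: bystander: white marker with blue cap lying down, 14 x 132 x 15 mm; origin under its centre
- stamp: bystander: wooden hand stamp, 24 x 34 x 60 mm, upright; origin under its centre
- vial_2: bystander: orange vial with white cap, 26 mm wide, 52 mm high, upright; origin under its centre
- loupe: bystander: small black folding loupe, 34 x 44 x 21 mm; origin under its centre
Not all that is in view belongs to the job. There is more than one size of the blade; the one meant has the size given above.

How it is judged:
By the outcome, as a careful person would: the job done as asked, in the order asked, and still so for the second after the job is handed in, while the arm keeps its last pose, push and grip.
It also fails if it takes over 66 s, if anything falls off the work surface, if the arm or the gripper's body presses on something with over 40 N, if the wrist force passes 120 N, or if a joint passes its speed limit or range.

## Robot

A 6-joint arm with a two-finger parallel gripper is mounted at the origin on a cart in front of the work surface, level with it; the furniture and walls round the work are solid. World frame = base frame: x ahead of the robot, y to its left, z up, the work surface at z = 0. Lengths are in m, angles in rad, forces in N, time in s.
With the tool pointing down it reaches from about 0.35 to 0.775 m from the base axis. Payload 7.3 kg.
Tool frame: the origin (TCP) lies midway between the tips of the shut fingers; the grasp point (between the pads) lies 19 mm behind it; z points along the fingers, y is the line along which they close (so a half turn about z gives the same grasp; the last joint's range is limited). The gripper opens to 92 mm and grips with 3 to 60 N. Pads are 19 mm wide; open, the fingers measure 130 mm over their backs; the gripper's body (75 mm by 190 mm) begins 47 mm behind the grasp point.
Start: joints at [-1.441, 0.342, 1.524, -0, 1.275, -0.146], TCP at [0.143, -0.505, 0.227] pointing down, gripper open.
Joint ranges: [-2.53, 2.53], [-0.77, 2.02], [0.04, 2.7], [-1, 4.14], [0.28, 2.66], [-3.11, 3.11]. Speed limits (rad/s): [2.57, 2.57, 3.14, 3.14, 3.14, 3.14].

## Interface

Orientations are given as a unit quaternion [x, y, z, w].
In Python, from plant import status, vision, order gives the robot as it stands.
- The arm moves only by the tool arm_command, never from a script. Its argument "plan" is a list of rows, each an object with "linear": the shift along the tool's x, y, z in m, a list of three; "turn": the turn, a rotation vector about the tool's x, y, z in degrees, a list of three; "jaw": the closure, from 0 (fully open) to 1 (shut). A call has 1 to 5 rows; each row shifts and turns the commanded pose from where the row before left it, along the tool's axes as they then stand; what a row does not reach is not made up. A row lasts 1/10 s, in which the tool goes at most 50 mm and 8.59 degrees, less where a joint would pass 70% of its speed; a pose out of reach is approached as far as the arm can. A call with a gripper value outside its range is refused whole. The fingers move at their own pace and stop on an object; the grip force is fixed at half the most. Time passes only in rows, so rows that do not move let the fingers close. It gives the time, the measured TCP pose, the force, the opening and the grip force at its end, in the units of the state.
- status.sense(): the state, without advancing time (a new reading comes with each control period).
- vision.read_camera(name): name is "side" or "top" or "wrist"; returns a dict with "img" (384x512x3 uint8, red, green, blue), "range_z" (384x512 float32, m along the optical axis (not along the pixel's ray), 0 where there is no reading), "intrinsics" (3x3 intrinsics, pixels), "world_from_camera" (4x4, takes a point from camera to world coordinates); the wrist camera has in their place "mount" (4x4, takes a point from camera to tool coordinates, whose origin is the TCP and whose axes are the flange's). Camera axes: x right, y down, z forward; pixel columns grow to the right and rows downward; lengths in m; the calibration is good to about 2 mm. A picture is of the moment at which its call begins: read the wrist's pose just before it.
- order.finish_job(): hands the job in; it is judged then, once.
The state is a dict: "clock": time; "joint_pos": joint angles; "qvel": joint speeds; "tau": joint torques, N m; "tcp_pos": TCP position; "orientation": TCP orientation; "wrist_force": force on the tool from outside, world axes, zero at the start; "moment": the same for the moment, N m; "width": opening from 0.0 (shut) to 1.0 (fully open); "finger_force": force on a finger pad.
Only numpy, scipy, OpenCV 4.12 (cv2) and the standard library are available. Lean on these libraries where they do the work, as an engineer would, in place of code of your own. Each camera call takes 0.05 s, during which the arm holds its last target. There are 200 camera calls.

## Working session

There is one attempt and no reset: what is moved stays moved. The work goes in short steps, Python scripts to look and compute and a tool call to move; the robot and the scene stay as the last step left them, time stands still between calls to the robot, and variables do not carry over. Pictures are saved under pics/ and viewed, at most 10 in all, crops included, and the job is handed in when it is done.

Besides the shell and the picture viewer there is one more tool, called after ">>>" by a JSON object that holds its "method" and its "body". arm_command: Moves the arm, as the interface text tells. Its arguments: {"type":"object","properties":{"plan":{"type":"array","items":{"type":"object","properties":{"linear":{"type":"array","items":{"type":"number"}},"turn":{"type":"array","items":{"type":"number"}},"jaw":{"type":"number"}}}}},"required":["plan"]}

```bash
mkdir -p pics; ls; python3 - <<'E'
from plant import status,vision
import cv2,numpy as np
s=status.sense();print(s)
for n in ("top","side"):
    c=vision.read_camera(n);np.savez(n+"0.npz",**c)
    cv2.imwrite(f"pics/{n}0.png",cv2.resize(c["img"][:,:,::-1],(768,576)))
    print(n,c["intrinsics"],c["world_from_camera"])
E
```

```text
pics
{'clock': 0.0, 'joint_pos': array([-1.44099067e+00,  3.42779601e-01,  1.52501585e+00,  2.84928622e-05,
        1.27538465e+00, -1.45984141e-01]), 'qvel': array([ 0.00050591,  0.00066911, -0.00024354, -0.00019386, -0.00114478,
        0.00066271]), 'tau': array([-4.32506258e-04, -4.31241131e+01, -2.44222981e+01,  7.19081727e-02,
        5.57168364e-02, -1.50578148e-04]), 'tcp_pos': array([ 0.14294654, -0.50474768,  0.22601585]), 'orientation': array([ 9.90507814e-01,  1.37454142e-01,  2.00461227e-05, -7.93587936e-04]), 'wrist_force': array([-1.10815303,  0.26999714,  0.75020514]), 'moment': array([ 0.02735643, -0.0224058 , -0.00342273]), 'finger_force': 0.0, 'width': 1.0038098650305525}
top [[366.33614448   0.         250.57806982]
 [  0.         366.33614448 190.23899415]
 [  0.           0.           1.        ]] [[ 9.43175257e-04 -9.98282194e-01  5.85813307e-02  4.98744726e-01]
 [-9.99999535e-01 -9.29674552e-04  2.57714646e-04  4.73699707e-02]
 [-2.02810370e-04 -5.85815465e-02 -9.98282606e-01  9.20983550e-01]
 [ 0.00000000e+00  0.00000000e+00  0.00000000e+00  1.00000000e+00]]
side [[364.41190047   0.         251.39461129]
 [  0.         364.41190047 183.23858482]
 [  0.           0.           1.        ]] [[-0.9997619   0.02160577 -0.00305586  0.57414648]
 [ 0.01503124  0.5803799  -0.81420712  0.73195296]
 [-0.01581801 -0.81405919 -0.58056648  0.5954445 ]
 [ 0.          0.          0.          1.        ]]
```

View pics/top0.png

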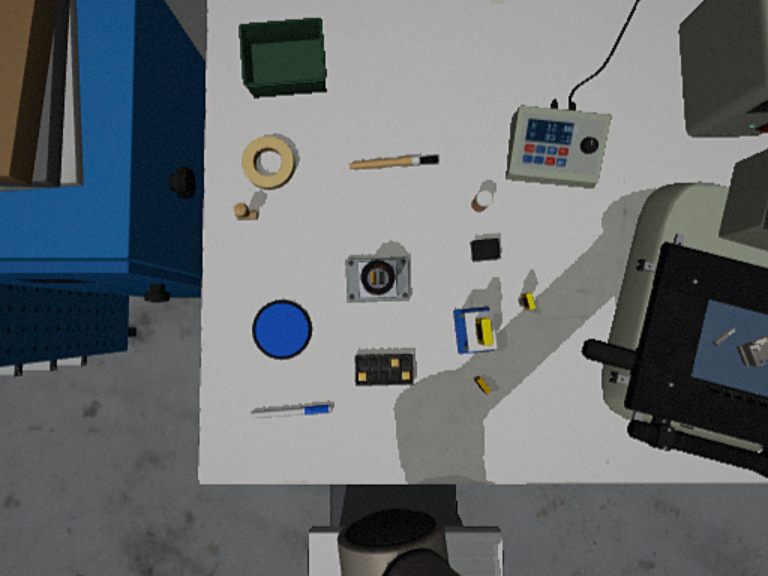

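View pics/side0.png

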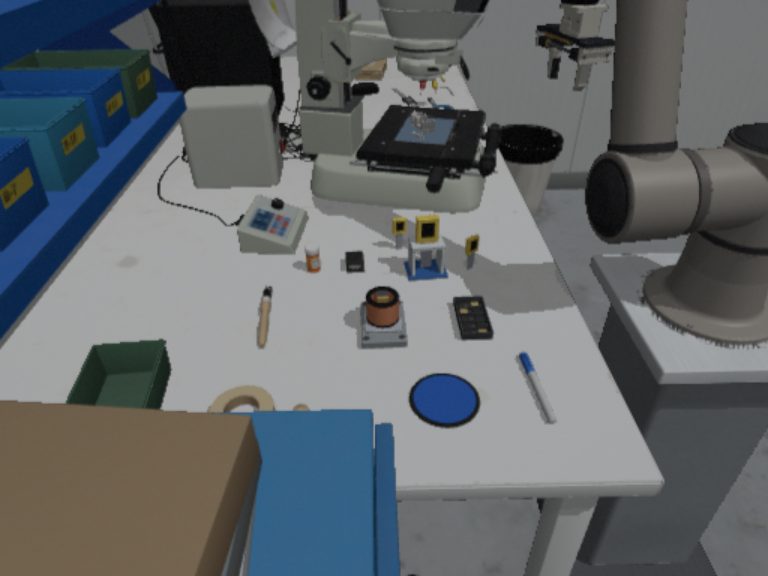

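The top view (shown at 1.5×) has the coil and fixture at about (378,278), the pad at (282,329), and the stand with the large yellow blade at (478,330). Two smaller decoy blades are at (528,300) and (483,384). The side view agrees: the coil is at (382,307) and the pad at (444,399). Next I'll measure with depth and colour masks.

```bash
cat > h.py <<'E'
import numpy as np,cv2
from scipy.spatial.transform import Rotation as R
from plant import status,vision
def cam(n):
    s=status.sense();c=vision.read_camera(n)
    if n=="wrist":
        T=np.eye(4);T[:3,:3]=R.from_quat(s["orientation"]).as_matrix();T[:3,3]=s["tcp_pos"]
        c["world_from_camera"]=T@c["mount"]
    return dict(c)
def ray(c,u,v,z):
    "pixels -> world points on the plane at height z"
    d=np.linalg.inv(c["intrinsics"])@np.array([np.atleast_1d(u),np.atleast_1d(v),np.ones(np.size(u))])
    T=c["world_from_camera"];d=T[:3,:3]@d
    return (T[:3,3:]+d*((z-T[2,3])/d[2])).T
def cloud(c):
    v,u=np.mgrid[:384,:512];z=c["range_z"]
    p=np.stack([u,v,np.ones_like(u)],-1)@np.linalg.inv(c["intrinsics"]).T*z[...,None]
    T=c["world_from_camera"];return p@T[:3,:3].T+T[:3,3]
def blobs(mask,amin=30):
    cs,_=cv2.findContours(mask.astype(np.uint8),cv2.RETR_EXTERNAL,cv2.CHAIN_APPROX_NONE)
    return [k for k in cs if cv2.contourArea(k)>amin]
def rect(c,k,z):
    "min-area rectangle of contour on plane z: centre, sizes mm, angle of long side deg"
    p=ray(c,k[:,0,0],k[:,0,1],z)[:,:2].astype(np.float32)
    (cx,cy),(w,h),a=cv2.minAreaRect(p*1000)
    if w<h:w,h,a=h,w,a+90
    return np.round([cx,cy,w,h,(a+90)%180-90],1)
E
python3 - <<'E'
from h import *
for n in ("top","side"):
    c=dict(np.load(n+"0.npz"));P=cloud(c)
    hsv=cv2.cvtColor(c["img"],cv2.COLOR_RGB2HSV);H,S,V=cv2.split(hsv)
    ok=(P[...,0]>.2)&(P[...,0]<.9)&(abs(P[...,1])<.4)
    X=P[...,2]
    print(n)
    for nm,m,z in (("yellow",(H>22)&(H<34)&(S>140)&(V>80),.116),("blue",(H>105)&(H<125)&(S>150),.004),
        ("coil",ok&(X>.05)&(X<.085),.066),("fix",ok&(X>.010)&(X<.03),.016),("high",ok&(X>.1)&(X<.14),.116)):
        for k in blobs(m&ok): 
            mm=np.zeros(m.shape,np.uint8);cv2.drawContours(mm,[k],-1,1,-1)
            print(nm,rect(c,k,z),"px",k.mean(0)[0].round(),"cloud",np.median(P[mm>0],0).round(4),"zmax",P[mm>0][:,2].max().round(3))
E
```

```text
top
yellow [ 479.8 -114.    38.2   12.8    5.8] px [324. 220.] cloud [ 0.4808 -0.1138  0.1151] zmax 0.119
blue [348.1 146.6  38.   11.5 -84.8] px [210. 273.] cloud [0.3492 0.1467 0.0119] zmax 0.017
blue [ 479.9 -113.5   70.    57.8    6.3] px [310. 216.] cloud [ 0.4833 -0.0933  0.005 ] zmax 0.921
blue [480.6 205.   89.7  87.4   0.5] px [187. 219.] cloud [0.4805 0.205  0.0035] zmax 0.921
blue [ 818.  -235.7   39.6   22.7  -26.9] px [362.  86.] cloud [ 0.8018 -0.2187  0.0499] zmax 0.057
coil [ 385.4 -332.6   27.4   13.9   -1.4] px [415. 260.] cloud [ 0.3872 -0.3368  0.0565] zmax 0.068
coil [ 395.5 -116.5   29.8   10.5   35.4] px [321. 256.] cloud [ 0.3957 -0.1158  0.0684] zmax 0.073
coil [ 478.6 -113.    60.2   46.     5.7] px [320. 220.] cloud [ 0.4795 -0.109   0.0663] zmax 0.119
coil [ 524.8 -190.1   26.    13.6   13.2] px [352. 201.] cloud [ 0.5242 -0.1899  0.0677] zmax 0.073
coil [ 511.9 -360.5  125.4   24.1  -16.2] px [426. 206.] cloud [ 0.5102 -0.3615  0.0658] zmax 0.921
coil [562.4  46.6  51.5  49.3 -89.9] px [251. 185.] cloud [0.5635 0.0466 0.0639] zmax 0.921
coil [ 621.3 -390.
[... 3774 characters left out ...]
86] zmax 0.595
fix [760.2  23.6 153.3  16.1 -83.7] px [176. 209.] cloud [0.7605 0.0255 0.0146] zmax 0.019
fix [ 691.5 -122.1   33.5   23.6  -78.1] px [208. 176.] cloud [ 0.6897 -0.1146  0.0208] zmax 0.03
fix [ 614.  -136.8   50.9   33.6  -83.4] px [236. 172.] cloud [ 0.614  -0.1286  0.0211] zmax 0.024
fix [ 782.6 -253.9  180.2  120.4   84. ] px [185. 159.] cloud [ 0.7444 -0.18    0.0225] zmax 0.031
fix [ 508.3 -366.4  363.5  100.1   -2.7] px [270. 134.] cloud [ 0.5052 -0.3495  0.0209] zmax 0.595
high [ 482.2 -101.4   42.    40.4   87.6] px [285. 147.] cloud [ 0.4823 -0.1078  0.1111] zmax 0.119
high [ 459.6 -338.6  302.2  221.6    1.4] px [286. 107.] cloud [ 0.451  -0.3527  0.1271] zmax 0.595
```

```bash
python3 - <<'E'
from h import *
P=np.concatenate([cloud(dict(np.load(n+"0.npz")))[(dict(np.load(n+"0.npz"))["range_z"]>0)] for n in("top","side")])
for x in np.arange(0.1,.9,.1):
    print(round(x,1),[ (lambda q: round(float(np.percentile(q,99.5)),2) if len(q)>3 else -1)(P[(abs(P[:,0]-x)<.05)&(abs(P[:,1]-y)<.05)][:,2]) for y in np.arange(-.6,.35,.1)])
# motion to above coil
s=status.sense();T=R.from_quat(s["orientation"])
for g in ([.30,-.25,.30],[.5625,.0465,.25]):
    print(T.inv().apply(np.array(g)-s["tcp_pos"]).round(4))
print(T.as_euler("zyx",degrees=True),T.as_matrix().round(3))
E
```

```text
0.1 [0.33, 0.4, 0.38, -1, 0.0, 0.01, 0.3, 0.27, 0.0, -1]
0.2 [0.34, 0.4, 0.39, 0.0, 0.0, 0.47, 0.47, 0.29, 0.0, 0.0]
0.3 [0.14, 0.14, 0.14, 0.12, 0.0, 0.0, 0.26, 0.21, 0.01, 0.0]
0.4 [0.14, 0.33, 0.42, 0.14, 0.0, 0.07, 0.02, 0.02, 0.01, 0.0]
0.5 [0.14, 0.36, 0.42, 0.13, 0.07, 0.12, 0.07, 0.07, 0.01, 0.0]
0.6 [0.4, 0.4, 0.3, 0.11, 0.02, 0.02, 0.07, 0.07, 0.0, 0.0]
0.7 [0.2, 0.4, 0.08, 0.04, 0.03, 0.05, 0.0, 0.0, 0.02, 0.06]
0.8 [0.39, 0.21, 0.0, 0.06, 0.06, 0.01, 0.02, 0.02, 0.02, 0.02]
[ 0.2205 -0.2025 -0.0736]
[ 0.5538 -0.4162 -0.0232]
[-1.58010313e+01 -1.21534063e-02 -1.79921706e+02] [[ 0.962  0.272 -0.   ]
 [ 0.272 -0.962  0.001]
 [ 0.    -0.001 -1.   ]]
```

>>> {"method": "arm_command", "body": {"plan": [{"linear": [0.03,-0.028,-0.015],"turn": [0,0,0],"jaw": 0},{"linear": [0.03,-0.028,-0.015],"turn": [0,0,0],"jaw": 0},{"linear": [0.03,-0.028,-0.015],"turn": [0,0,0],"jaw": 0},{"linear": [0.03,-0.028,-0.015],"turn": [0,0,0],"jaw": 0},{"linear": [0.03,-0.028,-0.015],"turn": [0,0,0],"jaw": 0}]}}

```text
clock: 0.6
tcp_pos: [0.2496, -0.3279, 0.302]
orientation: [0.991, 0.137, -0.0, -0.0]
wrist_force: [-0.1, 1.0, -0.4]
width: 1.0
finger_force: 0.0
```

>>> {"method": "arm_command", "body": {"plan": [{"linear": [0.036,-0.026,0],"turn": [0,0,0],"jaw": 0},{"linear": [0.036,-0.026,0],"turn": [0,0,0],"jaw": 0},{"linear": [0.036,-0.026,0],"turn": [0,0,0],"jaw": 0},{"linear": [0.036,-0.026,0],"turn": [0,0,0],"jaw": 0},{"linear": [0.036,-0.026,0],"turn": [0,0,0],"jaw": 0}]}}

```text
clock: 1.1
tcp_pos: [0.3877, -0.1538, 0.3016]
orientation: [0.991, 0.137, -0.0, 0.0]
wrist_force: [1.2, -0.7, 0.3]
width: 1.004
finger_force: 0.0
```

>>> {"method": "arm_command", "body": {"plan": [{"linear": [0,0,0],"turn": [0,0,7.9],"jaw": 0},{"linear": [0,0,0],"turn": [0,0,7.9],"jaw": 0},{"linear": [0.029,-0.033,0.01],"turn": [0,0,0],"jaw": 0},{"linear": [0.029,-0.033,0.01],"turn": [0,0,0],"jaw": 0},{"linear": [0.029,-0.033,0.01],"turn": [0,0,0],"jaw": 0}]}}

```text
clock: 1.6
tcp_pos: [0.4747, -0.0553, 0.2712]
orientation: [1.0, -0.001, -0.0, 0.0]
wrist_force: [1.2, -1.4, 0.6]
width: 1.001
finger_force: 0.0
```

>>> {"method": "arm_command", "body": {"plan": [{"linear": [0.029,-0.034,0.02],"turn": [0,0,0],"jaw": 0},{"linear": [0.029,-0.034,0.02],"turn": [0,0,0],"jaw": 0},{"linear": [0.03,-0.034,0.02],"turn": [0,0,0],"jaw": 0},{"linear": [0,0,0.02],"turn": [0,0,0],"jaw": 0},{"linear": [0,0,0],"turn": [0,0,0],"jaw": 0}]}}

```text
clock: 2.1
tcp_pos: [0.5603, 0.0466, 0.188]
orientation: [1.0, 0.001, -0.004, -0.0]
wrist_force: [-0.6, -0.3, -1.3]
width: 1.003
finger_force: 0.0
```

```bash
python3 - <<'E'
from h import *
c=cam("wrist");np.savez("w1.npz",**c);s=status.sense();print(s["tcp_pos"],R.from_quat(s["orientation"]).as_matrix().round(3),c["mount"].round(4))
cv2.imwrite("pics/w1.png",cv2.resize(c["img"][:,:,::-1],(768,576)))
E
```

```text
[0.56086701 0.04580701 0.1901057 ] [[ 1.     0.001 -0.004]
 [ 0.001 -1.    -0.   ]
 [-0.004  0.    -1.   ]] [[ 1.000e-03 -9.522e-01 -3.053e-01  8.290e-02]
 [ 1.000e+00  1.300e-03 -1.000e-03  9.000e-04]
 [ 1.400e-03 -3.053e-01  9.522e-01 -1.570e-01]
 [ 0.000e+00  0.000e+00  0.000e+00  1.000e+00]]
```

View pics/w1.png

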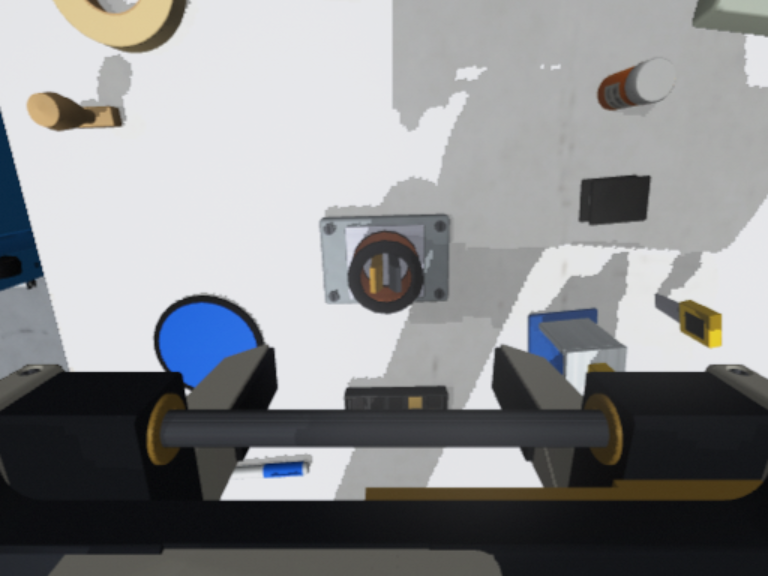

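The wrist view shows the coil at (386,272) and the fixture foot spanning (322–450, 215–303). The brass plate is on the left (+y) and the dark plate on the right. Next I'll refine the positions from this image.

```bash
python3 - <<'E'
from h import *
c=dict(np.load("w1.npz"));P=cloud(c);ok=(abs(P[...,0]-.56)<.08)&(abs(P[...,1]-.046)<.08)
for nm,m,z in (("coiltop",ok&(P[...,2]>.055),.066),("foot",ok&(P[...,2]>.008)&(P[...,2]<.085),.016)):
    for k in blobs(m,200):
        p=ray(c,k[:,0,0],k[:,0,1],z)[:,:2].astype(np.float32)
        print(nm,rect(c,k,z),cv2.minEnclosingCircle(p*1000))
q=P[ok&(P[...,2]>.060)];print(q.mean(0),np.percentile(q,[1,50,99],axis=0).round(4))
hsv=cv2.cvtColor(c["img"],cv2.COLOR_RGB2HSV)
m=(hsv[...,0]>105)&(hsv[...,0]<125)&(hsv[...,1]>150)&(P[...,1]>.12)
for k in blobs(m,500):print("pad",rect(c,k,.004))
E
```

```text
coiltop [399.5  47.1 695.3 228.4 -89.7] ((286.9018249511719, 46.56526184082031), 347.63616943359375)
coiltop [565.3  45.6  53.   52.8 -28. ] ((565.4482421875, 45.625511169433594), 27.13645362854004)
foot [560.2  45.9 102.8  81.9 -88.2] ((564.8658447265625, 45.98773193359375), 61.067039489746094)
[0.58534705 0.04580141 0.27154373] [[ 0.5527 -0.0287  0.0648]
 [ 0.5864  0.0447  0.2766]
 [ 0.5973  0.1207  0.299 ]]
pad [490.  210.9  89.1  67.  -56.1]
```

>>> {"method": "arm_command", "body": {"plan": [{"linear": [0,0.001,0.035],"turn": [0,0,0],"jaw": 0},{"linear": [0,0,0.04],"turn": [0,0,0],"jaw": 0},{"linear": [0,0,0.04],"turn": [0,0,0],"jaw": 0},{"linear": [0,0,0.028],"turn": [0,0,0],"jaw": 0},{"linear": [0,0,0.016],"turn": [0,0,0],"jaw": 0}]}}

```text
clock: 2.65
tcp_pos: [0.5612, 0.0434, 0.0319]
orientation: [1.0, -0.001, -0.001, 0.0]
wrist_force: [-0.8, 0.7, 1.0]
width: 1.0
finger_force: 0.0
```

>>> {"method": "arm_command", "body": {"plan": [{"linear": [0,0,0],"turn": [0,0,0],"jaw": 0.2},{"linear": [0,0,0],"turn": [0,0,0],"jaw": 0.3},{"linear": [0,0,0],"turn": [0,0,0],"jaw": 0.4},{"linear": [0,0,0],"turn": [0,0,0],"jaw": 0.45},{"linear": [0,0,0],"turn": [0,0,0],"jaw": 0.5}]}}

```text
clock: 3.15
tcp_pos: [0.5625, 0.0445, 0.0338]
orientation: [1.0, -0.0, 0.001, 0.0]
wrist_force: [0.5, 1.2, 1.4]
width: 0.612
finger_force: 0.6
```

>>> {"method": "arm_command", "body": {"plan": [{"linear": [0,0,0],"turn": [0,0,0],"jaw": 0.6},{"linear": [0,0,0],"turn": [0,0,0],"jaw": 1},{"linear": [0,0,0],"turn": [0,0,0],"jaw": 1},{"linear": [0,0,0],"turn": [0,0,0],"jaw": 1}]}}

```text
clock: 3.55
tcp_pos: [0.5625, 0.0446, 0.0336]
orientation: [1.0, 0.0, 0.001, 0.0]
wrist_force: [-1.0, 0.2, 7.0]
width: 0.582
finger_force: 30.0
```

>>> {"method": "arm_command", "body": {"plan": [{"linear": [0,0,-0.008],"turn": [0,0,0],"jaw": 1},{"linear": [0,0,-0.015],"turn": [0,0,0],"jaw": 1},{"linear": [0,0,-0.018],"turn": [0,0,0],"jaw": 1},{"linear": [0,0,-0.018],"turn": [0,0,0],"jaw": 1},{"linear": [0,0,-0.016],"turn": [0,0,0],"jaw": 1}]}}

```text
clock: 4.05
tcp_pos: [0.5618, 0.0445, 0.1087]
orientation: [1.0, 0.0, -0.0, 0.0]
wrist_force: [0.3, -0.4, -0.9]
width: 0.58
finger_force: 30.0
```

```bash
python3 - <<'E'
from h import *
s=status.sense();print(s["tcp_pos"],s["wrist_force"],s["width"],s["finger_force"])
c=cam("side");np.savez("s2.npz",**c);cv2.imwrite("pics/s2.png",cv2.resize(c["img"][90:290,150:400,::-1],(750,600)))
E
```

```text
[0.56181278 0.0445093  0.10866572] [ 0.33454526 -0.43500246 -0.85786931] 0.5799908450474603 29.998493897728622
```

View pics/s2.png

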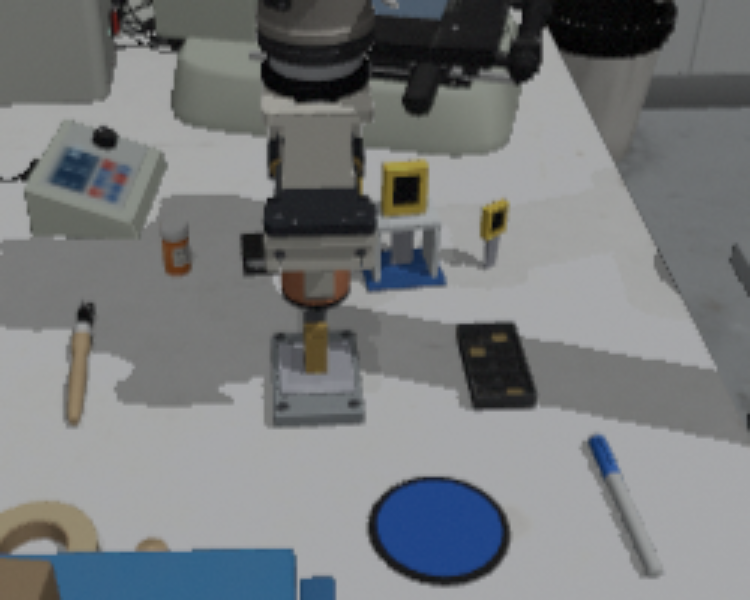

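The coil is off the post and hanging level at (316,285), and the post and pad are clear. Next I carry it to the pad.

>>> {"method": "arm_command", "body": {"plan": [{"linear": [-0.01,-0.02,0],"turn": [0,0,0],"jaw": 1},{"linear": [-0.018,-0.036,0],"turn": [0,0,0],"jaw": 1},{"linear": [-0.02,-0.04,0],"turn": [0,0,0],"jaw": 1},{"linear": [-0.02,-0.038,0],"turn": [0,0,0],"jaw": 1},{"linear": [-0.013,-0.026,0],"turn": [0,0,0],"jaw": 1}]}}

```text
clock: 4.6
tcp_pos: [0.479, 0.2064, 0.1073]
orientation: [1.0, 0.001, -0.001, 0.0]
wrist_force: [0.6, -0.1, -1.3]
width: 0.577
finger_force: 30.0
```

>>> {"method": "arm_command", "body": {"plan": [{"linear": [0,0,0.02],"turn": [0,0,0],"jaw": 1},{"linear": [0,0,0.025],"turn": [0,0,0],"jaw": 1},{"linear": [0,0,0.02],"turn": [0,0,0],"jaw": 1},{"linear": [0,0,0.012],"turn": [0,0,0],"jaw": 1},{"linear": [0,0,0.004],"turn": [0,0,0],"jaw": 1}]}}

```text
clock: 5.1
tcp_pos: [0.4801, 0.2042, 0.0253]
orientation: [1.0, 0.0, -0.001, 0.0]
wrist_force: [-0.1, -0.2, -1.8]
width: 0.582
finger_force: 30.0
```

>>> {"method": "arm_command", "body": {"plan": [{"linear": [0,0,0.003],"turn": [0,0,0],"jaw": 1},{"linear": [0,0,0.002],"turn": [0,0,0],"jaw": 1},{"linear": [0,0,0],"turn": [0,0,0],"jaw": 1}]}}

```text
clock: 5.4
tcp_pos: [0.4814, 0.2045, 0.0221]
orientation: [1.0, -0.0, 0.0, -0.0]
wrist_force: [-0.3, 0.3, -2.3]
width: 0.58
finger_force: 30.0
```

>>> {"method": "arm_command", "body": {"plan": [{"linear": [0,0,0.001],"turn": [0,0,0],"jaw": 1},{"linear": [0,0,0.001],"turn": [0,0,0],"jaw": 1},{"linear": [0,0,0.001],"turn": [0,0,0],"jaw": 1}]}}

```text
clock: 5.7
tcp_pos: [0.4812, 0.2045, 0.0189]
orientation: [1.0, 0.0, 0.0, -0.0]
wrist_force: [-0.6, -0.3, -2.0]
width: 0.581
finger_force: 30.0
```

>>> {"method": "arm_command", "body": {"plan": [{"linear": [0,0,0.001],"turn": [0,0,0],"jaw": 1},{"linear": [0,0,0],"turn": [0,0,0],"jaw": 1}]}}

```text
clock: 5.9
tcp_pos: [0.481, 0.2045, 0.0177]
orientation: [1.0, 0.0, 0.0, 0.0]
wrist_force: [-0.7, -0.1, -1.2]
width: 0.579
finger_force: 30.0
```

>>> {"method": "arm_command", "body": {"plan": [{"linear": [0,0,0.001],"turn": [0,0,0],"jaw": 1},{"linear": [0,0,0],"turn": [0,0,0],"jaw": 1}]}}

```text
clock: 6.1
tcp_pos: [0.481, 0.2045, 0.0176]
orientation: [1.0, 0.0, 0.0, 0.0]
wrist_force: [-2.1, -2.1, 9.3]
width: 0.579
finger_force: 30.0
```

>>> {"method": "arm_command", "body": {"plan": [{"linear": [0,0,0.0005],"turn": [0,0,0],"jaw": 1},{"linear": [0,0,0],"turn": [0,0,0],"jaw": 1}]}}

```text
clock: 6.3
tcp_pos: [0.4811, 0.2045, 0.0176]
orientation: [1.0, 0.0, 0.0, -0.0]
wrist_force: [-5.1, -2.9, 12.3]
width: 0.582
finger_force: 30.0
```

>>> {"method": "arm_command", "body": {"plan": [{"linear": [0,0,0],"turn": [0,0,0],"jaw": 0.4},{"linear": [0,0,0],"turn": [0,0,0],"jaw": 0.3},{"linear": [0,0,0],"turn": [0,0,0],"jaw": 0.15},{"linear": [0,0,0],"turn": [0,0,0],"jaw": 0},{"linear": [0,0,0],"turn": [0,0,0],"jaw": 0}]}}

```text
clock: 6.8
tcp_pos: [0.4809, 0.2045, 0.016]
orientation: [1.0, 0.0, -0.0, 0.0]
wrist_force: [0.6, 0.3, -1.2]
width: 0.901
finger_force: 0.0
```

>>> {"method": "arm_command", "body": {"plan": [{"linear": [0,0,-0.02],"turn": [0,0,0],"jaw": 0},{"linear": [0,0,-0.035],"turn": [0,0,0],"jaw": 0},{"linear": [0,0,-0.045],"turn": [0,0,0],"jaw": 0},{"linear": [0,0,-0.045],"turn": [0,0,0],"jaw": 0},{"linear": [0,0,-0.035],"turn": [0,0,0],"jaw": 0}]}}

```text
clock: 7.3
tcp_pos: [0.4813, 0.2046, 0.1989]
orientation: [1.0, 0.0, 0.001, -0.0]
wrist_force: [0.8, 0.8, 0.4]
width: 0.996
finger_force: 0.0
```

```bash
python3 - <<'E'
from h import *
c=cam("side");P=cloud(c);ok=(abs(P[...,0]-.48)<.06)&(abs(P[...,1]-.205)<.06)&(P[...,2]<.08)
q=P[ok&(P[...,2]>.045)];print(len(q),np.percentile(q,[1,50,99],axis=0).round(4))
t=cam("top");P2=cloud(t);q=P2[(abs(P2[...,0]-.48)<.06)&(abs(P2[...,1]-.205)<.06)&(P2[...,2]>.045)&(P2[...,2]<.08)];print(len(q),np.percentile(q,[1,50,99],axis=0).round(4) if len(q) else "")
c=cam("wrist");np.savez("w3.npz",**c)
P=cloud(c);ok=(abs(P[...,0]-.56)<.04)&(abs(P[...,1]-.046)<.05)
b=P[ok&(P[...,2]>.06)&(P[...,2]<.08)];print(len(b),b.mean(0) if len(b) else"")
print(status.sense()["tcp_pos"])
cv2.imwrite("pics/w3.png",cv2.resize(c["img"][:,:,::-1],(768,576)))
E
```

```text
267 [[0.4578 0.1793 0.0451]
 [0.4829 0.2076 0.0497]
 [0.5084 0.2313 0.0521]]
90 [[0.4554 0.2006 0.0451]
 [0.4695 0.2212 0.0488]
 [0.4956 0.2296 0.052 ]]
348 [0.56434451 0.04580089 0.06564355]
[0.48219447 0.20484096 0.19853617]
```

View pics/w3.png

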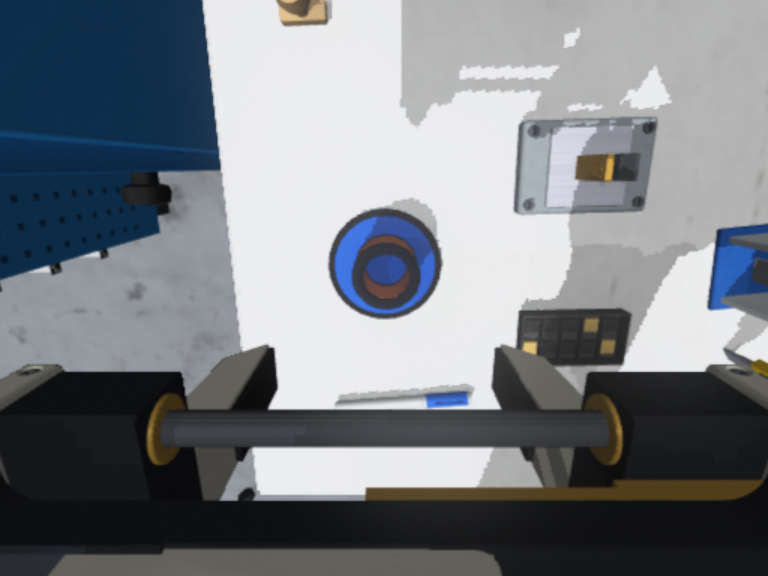

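The coil is standing centred on the pad at (386,272), and the bare post is at (608,168). Next I look into the slit from close above.

>>> {"method": "arm_command", "body": {"plan": [{"linear": [0.009,0.025,0],"turn": [0,0,0],"jaw": 0},{"linear": [0.014,0.036,0],"turn": [0,0,0],"jaw": 0},{"linear": [0.016,0.04,0],"turn": [0,0,0],"jaw": 0},{"linear": [0.014,0.036,0.015],"turn": [0,0,0],"jaw": 0},{"linear": [0.01,0.022,0.02],"turn": [0,0,0],"jaw": 0}]}}

```text
clock: 7.95
tcp_pos: [0.5445, 0.0429, 0.1599]
orientation: [1.0, -0.001, -0.0, 0.0]
wrist_force: [1.1, 0.4, -0.6]
width: 1.0
finger_force: 0.0
```

>>> {"method": "arm_command", "body": {"plan": [{"linear": [0,0,0.03],"turn": [0,0,0],"jaw": 0},{"linear": [0,0,0.025],"turn": [0,0,0],"jaw": 0},{"linear": [0,0,0.01],"turn": [0,0,0],"jaw": 0},{"linear": [0,0,0],"turn": [0,0,0],"jaw": 0},{"linear": [0,0,0],"turn": [0,0,0],"jaw": 0}]}}

```text
clock: 8.45
tcp_pos: [0.5443, 0.0457, 0.0965]
orientation: [1.0, 0.0, 0.0, 0.0]
wrist_force: [-0.2, 0.0, 0.1]
width: 0.999
finger_force: 0.0
```

```bash
python3 - <<'E'
from h import *
s=status.sense();print(s["tcp_pos"],R.from_quat(s["orientation"]).as_matrix().round(4))
c=cam("wrist");np.savez("w4.npz",**c)
K=c["intrinsics"];T=np.linalg.inv(c["world_from_camera"])
def pj(p):q=K@(T[:3,:3]@p+T[:3,3]);return q[:2]/q[2]
u,v=pj(np.array([.562,.046,.065])).astype(int);print(u,v)
u0,v0=max(u-60,0),max(v-45,0);print(u0,v0)
cv2.imwrite("pics/w4.png",cv2.resize(c["img"][v0:v0+90,u0:u0+120,::-1],None,fx=6,fy=6,interpolation=cv2.INTER_NEAREST))
E
```

```text
[0.54427452 0.04566623 0.09652312] [[ 1.e+00  4.e-04  3.e-04]
 [ 4.e-04 -1.e+00 -1.e-04]
 [ 3.e-04  1.e-04 -1.e+00]]
254 202
194 157
```

View pics/w4.png

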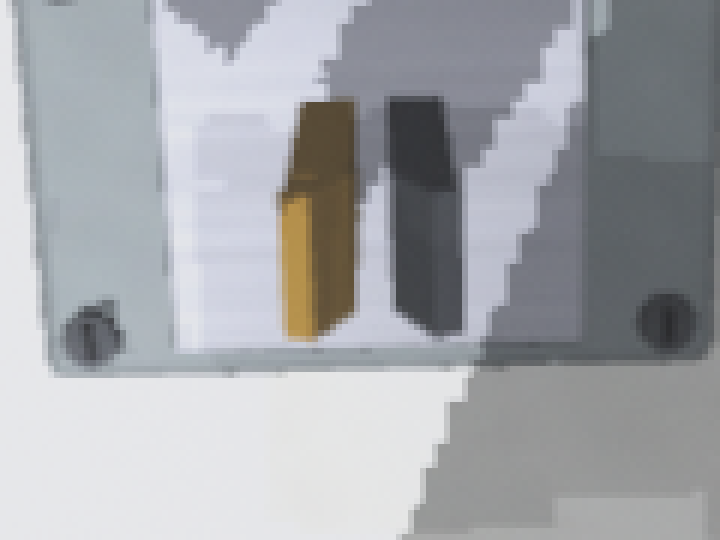

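This close crop shows the brass plate's inner throat edge at about x=357 and the dark plate's at about x=390, in crop pixels at 6× from origin (194,157). The front edge of the foot slopes slightly, from (50,376) to (712,358), which means a small fixture yaw to measure.

```bash
python3 - <<'E'
from h import *
c=dict(np.load("w4.npz"));print(c["intrinsics"][0,0])
f=lambda x,y,z:ray(c,194+x/6-.5,157+y/6-.5,z)[0]
def ln(a,b,z):
    A,B=f(*a,z),f(*b,z);d=B-A;print(A[:2].round(4),B[:2].round(4),"ang",np.degrees(np.arctan2(d[1],d[0])).round(2))
ln((50,376),(712,358),.0)      # foot -x bottom/edge
ln((50,370),(712,352),.016)
print("head edges");ln((178,350),(152,0),.02);ln((580,343),(583,0),.02)
print("brass throat");ln((357,305),(357,180),.06);print("dark throat");ln((391,305),(391,190),.06)
print("top outer");ln((283,330),(281,195),.07);ln((463,330),(461,185),.07)
# subpixel: mean gray profile across slit rows, edges
g=cv2.cvtColor(c["img"],cv2.COLOR_RGB2GRAY).astype(float)
for r in (190,195,200,205):print(r,g[r,236:276].astype(int))
# foot edge fit: wide image, screws; foot mask by cloud
P=cloud(c);P_=P[...,2];m=(P_>.008)&(P_<.03)&(abs(P[...,0]-.56)<.06)&(abs(P[...,1]-.046)<.07)
q=P[m];h,_=np.histogram(q[:,2],10);b=cv2.minAreaRect((q[:,:2]*1000).astype(np.float32));print(b)
E
```

```text
276.8216039377966
[0.522  0.0985] [ 0.5254 -0.0103] ang -88.21
[0.5296 0.0951] [ 0.5328 -0.0067] ang -88.22
head edges
[0.5346 0.0747] [0.5876 0.0765] ang 1.97
[0.5358 0.0141] [0.5877 0.0157] ang 1.77
brass throat
[0.5564 0.0472] [0.5725 0.0472] ang -0.11
dark throat
[0.5564 0.043 ] [0.5713 0.043 ] ang 0.25
top outer
[0.5569 0.0558] [0.5735 0.0558] ang -0.09
[0.557  0.0346] [0.5748 0.0351] ang 1.75
190 [207 207 207 193 144 104 111 130 138 111  85  83  81  81  83  85  77 100
 138 178 200 200 168 104  68  71  72  72  71  73  77  83  82  83  97 160
 194 194 194 194]
195 [211 210 211 210 184 147 148 147 147 120  85  84  82  84  86  85  81 133
 190 206 204 205 172 103  69  69  70  71  72  73  79  82  82  83  98 162
 197 196 197 195]
200 [208 208 208 208 187 155 149 149 148 126  93  83  82  85  88  87  82 132
 187 201 201 200 184 126  68  68  68  69  67  70  74  79  79  79  79 153
 195 194 194 193]
205 [209 209 209 209 193 164 148 148 149 134 101  84  82  85  87  87  85 159
 202 201 201 201 201 150  70  69  68  69  69  68  74  79  80  79  79 153
 194 193 193 192]
((564.2184448242188, 45.828857421875), (71.9660415649414, 104.17237091064453), 1.814495325088501)
```

>>> {"method": "arm_command", "body": {"plan": [{"linear": [0,0,-0.03],"turn": [0,0,0],"jaw": 0},{"linear": [-0.01,0.02,-0.03],"turn": [0,0,0],"jaw": 0},{"linear": [-0.018,0.036,-0.025],"turn": [0,0,0],"jaw": 0},{"linear": [-0.02,0.04,-0.02],"turn": [0,0,0],"jaw": 0},{"linear": [-0.018,0.036,0],"turn": [0,0,0],"jaw": 0}]}}

```text
clock: 9.0
tcp_pos: [0.4791, -0.0882, 0.2056]
orientation: [1.0, 0.001, 0.004, 0.002]
wrist_force: [1.2, -0.6, 0.3]
width: 0.999
finger_force: 0.0
```

>>> {"method": "arm_command", "body": {"plan": [{"linear": [-0.01,0.027,0],"turn": [0,0,0],"jaw": 0},{"linear": [0,0,0],"turn": [0,0,-6],"jaw": 0},{"linear": [0,0,0],"turn": [0,0,0],"jaw": 0},{"linear": [0,0,0],"turn": [0,0,0],"jaw": 0}]}}

```text
clock: 9.4
tcp_pos: [0.4684, -0.1133, 0.2021]
orientation: [0.999, 0.051, 0.001, 0.0]
wrist_force: [0.6, -0.6, 0.2]
width: 1.001
finger_force: 0.0
```

```bash
python3 - <<'E'
from h import *
s=status.sense();M=R.from_quat(s["orientation"]).as_matrix();print(s["tcp_pos"],M.round(4),"yaw",np.degrees(np.arctan2(M[1,0],M[0,0])))
c=cam("wrist");np.savez("w5.npz",**c);P=cloud(c)
hsv=cv2.cvtColor(c["img"],cv2.COLOR_RGB2HSV)
ok=(abs(P[...,0]-.48)<.06)&(abs(P[...,1]+.113)<.06)
y=(hsv[...,0]>20)&(hsv[...,0]<36)&(hsv[...,1]>120)&ok
for nm,m,z in (("handle top",ok&(P[...,2]>.110)&(P[...,2]<.125),.116),("plate",ok&(P[...,2]>.058)&(P[...,2]<.13),.066),("foot",ok&(P[...,2]>.003),.0)):
    q=P[m];print(nm,len(q),[np.round(a,4) for a in cv2.minAreaRect((q[:,:2]*1000).astype(np.float32))] if len(q) else "",q[:,2].max() if len(q) else "")
cv2.imwrite("pics/w5.png",cv2.resize(c["img"][:,:,::-1],(768,576)))
E
```

```text
[ 0.46839491 -0.11333468  0.20213756] [[ 9.947e-01  1.024e-01  1.800e-03]
 [ 1.024e-01 -9.947e-01 -7.000e-04]
 [ 1.700e-03  9.000e-04 -1.000e+00]] yaw 5.879633507458803
handle top 647 [array([ 480.0108, -114.2052]), array([40.0762, 13.974 ]), np.float64(6.4129)] 0.11729737783765512
plate 2276 [array([ 479.904 , -114.0517]), array([60.167 , 43.8489]), np.float64(6.5733)] 0.11729737783765512
foot 52303 [array([ 480.386 , -114.1325]), array([ 72.2776, 123.1833]), np.float64(5.8308)] 0.31561376772296657
```

View pics/w5.png

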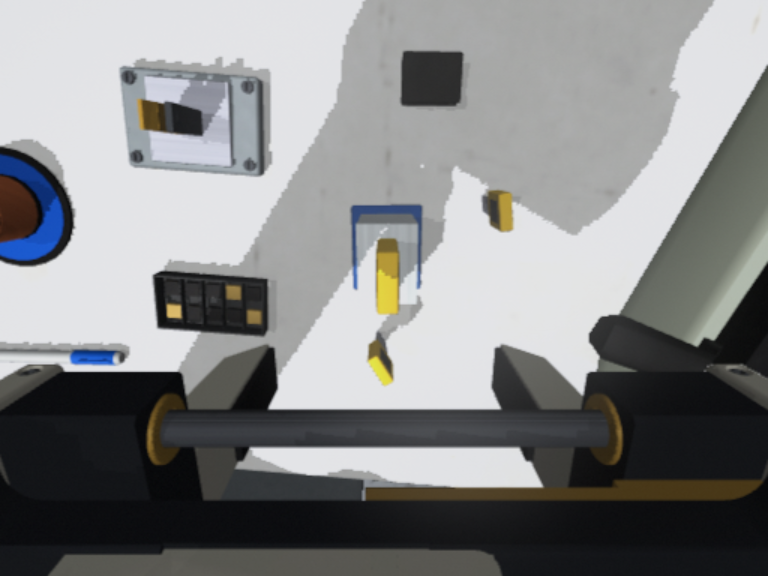

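The tall yellow handle is at (388,275) in the stand slot. It measures 40×14 mm, centred at (0.480, -0.114) with yaw 6.4°, so this is the right blade. Next I grasp it.

>>> {"method": "arm_command", "body": {"plan": [{"linear": [0.0114,0.0022,0],"turn": [0,0,-0.5],"jaw": 0},{"linear": [0,0,0.035],"turn": [0,0,0],"jaw": 0.1},{"linear": [0,0,0.035],"turn": [0,0,0],"jaw": 0.2},{"linear": [0,0,0.03],"turn": [0,0,0],"jaw": 0.3},{"linear": [0,0,0.018],"turn": [0,0,0],"jaw": 0.4}]}}

```text
clock: 9.95
tcp_pos: [0.4795, -0.1136, 0.0808]
orientation: [0.998, 0.057, -0.001, -0.001]
wrist_force: [-0.1, 0.5, 0.1]
width: 0.702
finger_force: 0.0
```

>>> {"method": "arm_command", "body": {"plan": [{"linear": [0,0,0.01],"turn": [0,0,0],"jaw": 0.5},{"linear": [0,0,0],"turn": [0,0,0],"jaw": 0.6},{"linear": [0,0,0],"turn": [0,0,0],"jaw": 0.7},{"linear": [0,0,0],"turn": [0,0,0],"jaw": 0.74},{"linear": [0,0,0],"turn": [0,0,0],"jaw": 0.78}]}}

```text
clock: 10.45
tcp_pos: [0.4802, -0.1147, 0.0742]
orientation: [0.998, 0.057, 0.001, 0.0]
wrist_force: [-0.2, -1.2, -0.6]
width: 0.264
finger_force: 0.0
```

>>> {"method": "arm_command", "body": {"plan": [{"linear": [0,0,0],"turn": [0,0,0],"jaw": 0.81},{"linear": [0,0,0],"turn": [0,0,0],"jaw": 0.84},{"linear": [0,0,0],"turn": [0,0,0],"jaw": 1},{"linear": [0,0,0],"turn": [0,0,0],"jaw": 1},{"linear": [0,0,0],"turn": [0,0,0],"jaw": 1}]}}

```text
clock: 10.95
tcp_pos: [0.4797, -0.1146, 0.0735]
orientation: [0.998, 0.057, 0.0, 0.0]
wrist_force: [-0.3, 0.8, 4.1]
width: 0.154
finger_force: 30.0
```

>>> {"method": "arm_command", "body": {"plan": [{"linear": [0,0,-0.01],"turn": [0,0,0],"jaw": 1},{"linear": [0,0,-0.02],"turn": [0,0,0],"jaw": 1},{"linear": [0,0,-0.025],"turn": [0,0,0],"jaw": 1},{"linear": [0,0,-0.025],"turn": [0,0,0],"jaw": 1},{"linear": [0,0,-0.02],"turn": [0,0,0],"jaw": 1}]}}

```text
clock: 11.45
tcp_pos: [0.4797, -0.1146, 0.175]
orientation: [0.998, 0.057, 0.001, 0.0]
wrist_force: [-0.3, -0.3, -1.3]
width: 0.153
finger_force: 30.0
```

>>> {"method": "arm_command", "body": {"plan": [{"linear": [0,0,0],"turn": [0,0,4.65],"jaw": 1},{"linear": [0,0,0],"turn": [0,0,0],"jaw": 1},{"linear": [0,0,0],"turn": [0,0,0],"jaw": 1}]}}

```text
clock: 11.75
tcp_pos: [0.4792, -0.1144, 0.1731]
orientation: [1.0, 0.017, -0.0, -0.0]
wrist_force: [-0.8, 0.2, -1.0]
width: 0.153
finger_force: 30.0
```

```bash
python3 - <<'E'
from h import *
s=status.sense();M=R.from_quat(s["orientation"]).as_matrix();print(s["tcp_pos"],M.round(4),"yaw",np.degrees(np.arctan2(M[1,0],M[0,0])))
print(s["wrist_force"],s["width"]);print(M.T@(np.array([.564,.0455,s["tcp_pos"][2]])-s["tcp_pos"]))
E
```

```text
[ 0.479213   -0.11438157  0.17308762] [[ 9.994e-01  3.420e-02 -7.000e-04]
 [ 3.420e-02 -9.994e-01  2.000e-04]
 [-7.000e-04 -2.000e-04 -1.000e+00]] yaw 1.9602636794701824
[-0.84069312  0.24873103 -1.03701532] 0.15333245047535854
[ 9.02063352e-02 -1.56887761e-01 -3.09489666e-05]
```

>>> {"method": "arm_command", "body": {"plan": [{"linear": [0.012,-0.02,0],"turn": [0,0,0],"jaw": 1},{"linear": [0.02,-0.036,0],"turn": [0,0,0],"jaw": 1},{"linear": [0.022,-0.04,0],"turn": [0,0,0],"jaw": 1},{"linear": [0.022,-0.036,0],"turn": [0,0,0],"jaw": 1},{"linear": [0.014,-0.025,0],"turn": [0,0,0],"jaw": 1}]}}

```text
clock: 12.25
tcp_pos: [0.565, 0.0478, 0.1725]
orientation: [1.0, 0.018, -0.001, -0.0]
wrist_force: [1.1, -0.5, -0.4]
width: 0.155
finger_force: 30.0
```

>>> {"method": "arm_command", "body": {"plan": [{"linear": [0,0,0.012],"turn": [0,0,0],"jaw": 1},{"linear": [0,0,0.01],"turn": [0,0,0],"jaw": 1},{"linear": [0,0,0.006],"turn": [0,0,0],"jaw": 1},{"linear": [0,0,0],"turn": [0,0,0],"jaw": 1},{"linear": [0,0,0],"turn": [0,0,0],"jaw": 1}]}}

```text
clock: 12.75
tcp_pos: [0.5642, 0.0443, 0.1452]
orientation: [1.0, 0.016, -0.0, 0.0]
wrist_force: [-0.6, 0.6, 0.0]
width: 0.15
finger_force: 30.0
```

```bash
python3 - <<'E'
from h import *
s=status.sense();M=R.from_quat(s["orientation"]).as_matrix();print(s["tcp_pos"],M.round(4),"yaw",np.degrees(np.arctan2(M[1,0],M[0,0])),s["wrist_force"])
c=cam("wrist");np.savez("w6.npz",**c);cs=cam("side");np.savez("s6.npz",**cs)
a=cv2.resize(c["img"][130:250,195:315],(480,480),interpolation=0);b=cv2.resize(cs["img"][130:250,195:275],(320,480),interpolation=0)
cv2.imwrite("pics/w6.png",np.hstack([a,b])[:,:,::-1])
E
```

```text
[0.56420753 0.04434906 0.14518923] [[ 9.995e-01  3.110e-02 -4.000e-04]
 [ 3.110e-02 -9.995e-01 -1.000e-04]
 [-4.000e-04  1.000e-04 -1.000e+00]] yaw 1.7802930460009811 [-0.64199135  0.59519353  0.02776072]
```

View pics/w6.png

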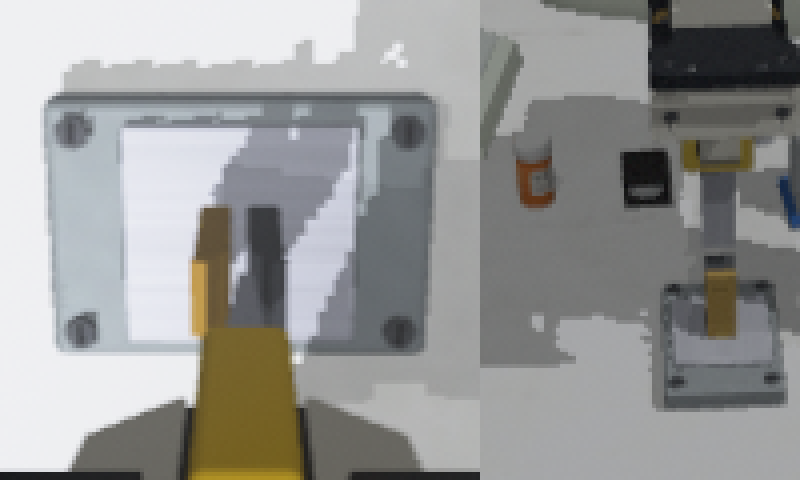

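The left half (wrist view) shows the slit centre at about x=238 and the handle at about x=246. The right half (side view) shows the blade hanging vertically above the brass plate, centred within about 1 mm in x. Next I compute the y offset.

```bash
python3 - <<'E'
from h import *
c=dict(np.load("w6.npz"));tcp=np.array([.56421,.04435,.14519]);th=np.radians(1.8)
Tx=np.array([[np.cos(th),np.sin(th)],[np.sin(th),-np.cos(th)]])
f=lambda x,y,z:(Tx.T@(ray(c,195+x/4-.5,130+y/4-.5,z)[0,:2]-tcp[:2])).round(4)
print("throat tool xy",[f(x,y,.06) for x,y in((230,300),(247,300))],"at .07 outer",[f(x,y,.07) for x,y in ((192,300),(285,300))])
P=cloud(c);m=(P[...,2]>.12)&(P[...,2]<.20)&(abs(P[...,0]-.564)<.03)
hsv=cv2.cvtColor(c["img"],cv2.COLOR_RGB2HSV);m&=(hsv[...,1]>120)
q=P[m];t=(q[:,:2]-tcp[:2])@Tx
for z in np.arange(.135,.2,.01):
    k=abs(q[:,2]-z)<.005
    if k.sum()>5:print(z.round(3),k.sum(),t[k].min(0).round(4),t[k].max(0).round(4))
g=cv2.cvtColor(c["img"],cv2.COLOR_RGB2GRAY)
for r in(200,204,208):print(g[r,240:272])
E
```

```text
throat tool xy [array([-0.0029, -0.0031]), array([-0.0029,  0.0009])] at .07 outer [array([ 0.0006, -0.0113]), array([0.0007, 0.0093])]
0.135 18 [ 0.0195 -0.0056] [0.0204 0.0064]
0.145 128 [ 0.0089 -0.0055] [0.0209 0.0087]
0.155 153 [ 0.0088 -0.0056] [0.0209 0.0089]
0.165 198 [ 0.0087 -0.0061] [0.021  0.0089]
0.175 235 [ 0.0091 -0.0062] [0.0212 0.0088]
0.185 1370 [-0.0196 -0.0064] [0.021  0.0078]
0.195 6 [-0.0096  0.0075] [-0.0049  0.0076]
[233 233 206 159 159 159 129  90  86  90  92  89 144 181 143  95  94  94
  86  75  64  55  61  65  66  66 135 194 210 209 209 209]
[232 232 211 170 159 159 129  91  87  89  91  86 148 147  93  93  93  94
  92  83  65  56  59  64  68  77 142 194 207 207 207 206]
[230 230 209 167 160 158 129  89  86  88  92  90  92  94  94  93  91  93
  92  93  84  71  73  79  83  83 141 195 208 208 207 208]
```

>>> {"method": "arm_command", "body": {"plan": [{"linear": [-0.001,-0.0017,0],"turn": [0,0,0],"jaw": 1},{"linear": [0,0,0.006],"turn": [0,0,0],"jaw": 1},{"linear": [0,0,0.006],"turn": [0,0,0],"jaw": 1},{"linear": [0,0,0.006],"turn": [0,0,0],"jaw": 1},{"linear": [0,0,0],"turn": [0,0,0],"jaw": 1}]}}

```text
clock: 13.35
tcp_pos: [0.5626, 0.047, 0.1259]
orientation: [1.0, 0.016, -0.001, -0.0]
wrist_force: [-0.3, 0.0, -1.0]
width: 0.15
finger_force: 30.0
```

```bash
cat > avg.py <<'E'
from h import *
def avg(n=10):
    A=[]
    for i in range(n):
        vision.read_camera("side");s=status.sense();A.append(np.r_[s["tcp_pos"]*1000,s["wrist_force"],s["moment"]])
    A=np.array(A);print("t",s["clock"],"tcp",A[:,:3].mean(0).round(2),"F",A[:,3:6].mean(0).round(2),"+-",(A[:,3:6].std(0)/n**.5).round(2),"M",A[:,6:].mean(0).round(3),"w",s["width"])
if __name__=="__main__":avg()
E
python3 avg.py
```

```text
t 13.85 tcp [563.44  46.99 127.22] F [-0.08  0.08 -0.99] +- [0.19 0.1  0.21] M [ 0.02   0.022 -0.002] w 0.1551610406798941
```

>>> {"method": "arm_command", "body": {"plan": [{"linear": [0,0.0005,0.004],"turn": [0,0,0],"jaw": 1},{"linear": [0,0,0.004],"turn": [0,0,0],"jaw": 1},{"linear": [0,0,0.003],"turn": [0,0,0],"jaw": 1},{"linear": [0,0,0],"turn": [0,0,0],"jaw": 1}]}}

```text
clock: 14.25
tcp_pos: [0.563, 0.0465, 0.1155]
orientation: [1.0, 0.016, -0.001, 0.0]
wrist_force: [-0.7, 0.0, -1.5]
width: 0.153
finger_force: 30.0
```

```bash
python3 avg.py
```

```text
t 14.75 tcp [563.44  46.48 116.23] F [ 0.03 -0.15 -0.78] +- [0.14 0.17 0.23] M [0.017 0.001 0.009] w 0.15273876477664394
```

>>> {"method": "arm_command", "body": {"plan": [{"linear": [0,0,0.001],"turn": [0,0,0],"jaw": 1},{"linear": [0,0,0.001],"turn": [0,0,0],"jaw": 1},{"linear": [0,0,0],"turn": [0,0,0],"jaw": 1}]}}

```text
clock: 15.05
tcp_pos: [0.5633, 0.0465, 0.114]
orientation: [1.0, 0.016, -0.0, 0.0]
wrist_force: [0.1, 0.4, -2.3]
width: 0.151
finger_force: 30.0
```

```bash
python3 avg.py
```

```text
t 15.55 tcp [563.38  46.48 114.17] F [ 0.06 -0.18 -1.19] +- [0.15 0.13 0.12] M [-0.007  0.013 -0.   ] w 0.15451144431743988
```

>>> {"method": "arm_command", "body": {"plan": [{"linear": [0,0,0.001],"turn": [0,0,0],"jaw": 1},{"linear": [0,0,0.001],"turn": [0,0,0],"jaw": 1},{"linear": [0,0,0],"turn": [0,0,0],"jaw": 1}]}}

```text
clock: 15.85
tcp_pos: [0.5633, 0.0465, 0.112]
orientation: [1.0, 0.016, -0.0, 0.0]
wrist_force: [-0.1, -0.0, -1.0]
width: 0.15
finger_force: 30.0
```

```bash
python3 avg.py
```

```text
t 16.35 tcp [563.38  46.48 112.17] F [-0.12 -0.18 -1.03] +- [0.19 0.19 0.14] M [-0.02   0.023 -0.004] w 0.15045497628740076
```

>>> {"method": "arm_command", "body": {"plan": [{"linear": [0,0,0.001],"turn": [0,0,0],"jaw": 1},{"linear": [0,0,0.0005],"turn": [0,0,0],"jaw": 1},{"linear": [0,0,0],"turn": [0,0,0],"jaw": 1}]}}

```text
clock: 16.65
tcp_pos: [0.5635, 0.0465, 0.1108]
orientation: [1.0, 0.016, 0.0, 0.0]
wrist_force: [0.7, -0.2, -0.3]
width: 0.151
finger_force: 30.0
```

```bash
python3 avg.py
```

```text
t 17.15 tcp [563.51  46.48 110.76] F [0.47 0.23 0.18] +- [0.14 0.17 0.18] M [-0.023 -0.064  0.005] w 0.14790007037764577
```

>>> {"method": "arm_command", "body": {"plan": [{"linear": [0,0,0.0005],"turn": [0,0,0],"jaw": 1},{"linear": [0,0,0.0005],"turn": [0,0,0],"jaw": 1},{"linear": [0,0,0],"turn": [0,0,0],"jaw": 1}]}}

```text
clock: 17.45
tcp_pos: [0.5635, 0.0465, 0.1099]
orientation: [1.0, 0.016, 0.0, 0.0]
wrist_force: [-0.6, -0.2, 2.4]
width: 0.148
finger_force: 30.0
```

```bash
python3 avg.py
```

```text
t 17.95 tcp [563.53  46.47 109.87] F [ 0.03 -0.13  3.46] +- [0.14 0.14 0.17] M [-0.01  -0.011 -0.01 ] w 0.15236154079658507
```

>>> {"method": "arm_command", "body": {"plan": [{"linear": [0,0,0.001],"turn": [0,0,0],"jaw": 1},{"linear": [0,0,0.0005],"turn": [0,0,0],"jaw": 1},{"linear": [0,0,0],"turn": [0,0,0],"jaw": 1}]}}

```text
clock: 18.25
tcp_pos: [0.5635, 0.0465, 0.1081]
orientation: [1.0, 0.016, 0.0, 0.0]
wrist_force: [0.6, 0.5, 3.2]
width: 0.151
finger_force: 30.0
```

```bash
python3 avg.py
```

```text
t 18.75 tcp [563.42  46.48 108.08] F [ 0.96 -0.27  1.66] +- [0.19 0.1  0.24] M [-0.014 -0.193 -0.003] w 0.14738246628098575
```

>>> {"method": "arm_command", "body": {"plan": [{"linear": [0,0,0.001],"turn": [0,0,0],"jaw": 1},{"linear": [0,0,0.001],"turn": [0,0,0],"jaw": 1},{"linear": [0,0,0.001],"turn": [0,0,0],"jaw": 1},{"linear": [0,0,0],"turn": [0,0,0],"jaw": 1}]}}

```text
clock: 19.15
tcp_pos: [0.5633, 0.0465, 0.1051]
orientation: [1.0, 0.016, -0.0, 0.0]
wrist_force: [-0.7, -0.6, 2.2]
width: 0.153
finger_force: 30.0
```

```bash
python3 avg.py
```

```text
t 19.65 tcp [563.36  46.47 105.12] F [ 0.46 -0.37  3.01] +- [0.15 0.09 0.21] M [-0.045 -0.088  0.01 ] w 0.1488590459867534
```

>>> {"method": "arm_command", "body": {"plan": [{"linear": [0,0,0.001],"turn": [0,0,0],"jaw": 1},{"linear": [0,0,0.0008],"turn": [0,0,0],"jaw": 1},{"linear": [0,0,0.0005],"turn": [0,0,0],"jaw": 1},{"linear": [0,0,0],"turn": [0,0,0],"jaw": 1}]}}

```text
clock: 20.05
tcp_pos: [0.5634, 0.0465, 0.1029]
orientation: [1.0, 0.016, 0.0, 0.0]
wrist_force: [0.6, 0.2, 4.2]
width: 0.151
finger_force: 30.0
```

```bash
python3 - <<'E'
from avg import *
avg()
cs=cam("side");t=cam("top");np.savez("s7.npz",**cs)
a=cv2.resize(cs["img"][130:230,205:305],(500,500),interpolation=0);b=cv2.resize(t["img"][160:210,225:280],(275,250),interpolation=0)
b=np.vstack([b,np.zeros((250,275,3),np.uint8)]);cv2.imwrite("pics/s7.png",np.hstack([a,b])[:,:,::-1])
P=cloud(t);q=P[(abs(P[...,0]-.48)<.06)&(abs(P[...,1]-.205)<.06)&(P[...,2]>.046)&(P[...,2]<.06)]
print("coil",cv2.minEnclosingCircle((q[:,:2]*1000).astype(np.float32)),np.median(q[:,2]))
s=status.sense();M=R.from_quat(s["orientation"]).as_matrix();print(M.round(4))
E
```

```text
t 20.55 tcp [563.44  46.47 102.9 ] F [ 0.34 -0.45  4.16] +- [0.16 0.14 0.14] M [-0.03  -0.05   0.003] w 0.1493833017696014
coil ((480.8102722167969, 204.1697998046875), 26.85069465637207) 0.04911031768744678
[[ 9.995e-01  3.230e-02  1.000e-04]
 [ 3.230e-02 -9.995e-01 -1.000e-04]
 [ 1.000e-04  1.000e-04 -1.000e+00]]
```

View pics/s7.png

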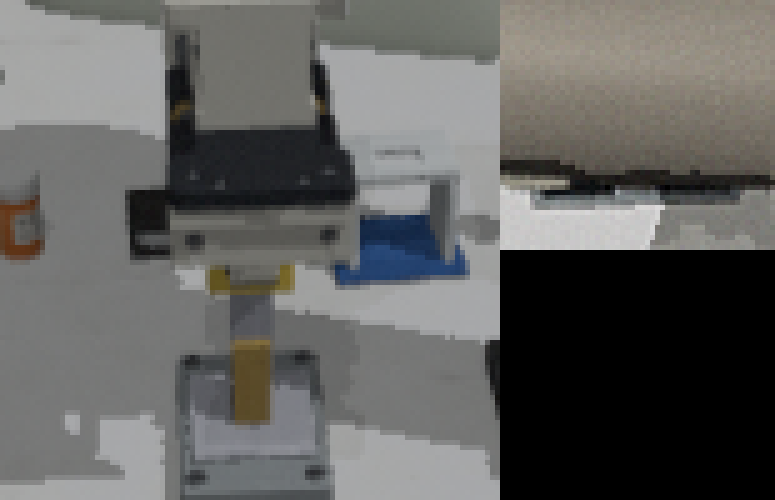

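The side view shows the blade upright in the post at (250,320), with the brass plate in front of it and the handle still in the fingers. It is 7.4 mm past snug contact, which is about 1 mm of push-back, with about 5 N of drag. The coil is centred on the pad.

```bash
python3 -c "
from plant import order;print(order.finish_job())"
```

```text
the job is handed in; nothing more can be done
None
```

The job is handed in: the coil stands upright at the centre of the pad, and the gripper still holds the blade still and upright in the gap. By depth, the blade has pushed the sprung plate back about 1 mm (7.4 mm past snug contact, about 5 N of drag). The arm clock read about 21 s at hand-in, and the judge returned no verdict.

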